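# Clamp the satellite module under the sliding hold-down

## Robot

A 6-joint arm with a two-finger parallel gripper is mounted at the origin on the work surface. World frame = base frame: x ahead of the robot, y to its left, z up, the work surface at z = 0. Lengths are in mm, angles in rad, forces in N, time in s.
With the tool pointing down it reaches from about 350 to 975 mm from the base axis. Payload 7.1 kg.
Tool frame: the origin (TCP) lies midway between the tips of the shut fingers; the grasp point (between the pads) lies 19 mm behind it; z points along the fingers, y is the line along which they close (so a half turn about z gives the same grasp; the last joint's range is limited). The gripper opens to 88 mm and grips with 3 to 60 N. Pads are 20 mm wide; open, the fingers measure 115 mm over their backs; the gripper's body (75 mm by 178 mm) begins 61 mm behind the grasp point.
Start: joints at [-1.21, 0.423, 1.63, -0, 1.089, -0.019], TCP at [231.725, -580.438, 201.175] pointing down, gripper open.
Joint ranges: [-3, 3], [-0.9, 2.11], [0.09, 2.58], [-1.31, 4.45], [0.11, 2.69], [-2.54, 2.54]. Speed limits (rad/s): [2.39, 2.39, 3.01, 3.14, 3.14, 3.14].

## Interface

Orientations are given as a rotation vector (axis times angle).
In Python, from workcell import ctrl gives the robot as it stands.
- The arm moves only by the shell command python3 -m inch 'ROWS' [OPENING]. ROWS is JSON, a list of rows, each an object with "xyz": the shift along the tool's x, y, z in mm, a list of three; "rot": the turn, a rotation vector about the tool's x, y, z in rad, a list of three. In form: [{"xyz": [dx, dy, dz], "rot": [ax, ay, az]}, ...]. A call has 1 to 12 rows; each row is the pose to reach, as a shift and turn from the pose commanded when the call began, along the tool's axes at that moment; what a row does not reach only later rows make up. A row lasts 1/12 s, in which the tool goes at most 41.7 mm and 7.16 degrees, less where a joint would pass 70% of its speed; a pose out of reach is approached as far as the arm can. A call with a gripper value outside its range is refused whole. OPENING is the closure in counts, from 0 (fully open) to 255 (shut), set as the call begins (- or left out, the last holds). The fingers move at their own pace and stop on an object; the grip force is fixed at half the most. Time passes only in rows, so rows that repeat a pose let the fingers close. It gives the time, the measured TCP pose, the force, the opening and the grip force at its end, in the units of the state.
- ctrl.get_obs(): the state, without advancing time (a new reading comes with each control period).
- ctrl.get_image(name): name is "side" or "top" or "wrist"; returns the picture (384x512x3 uint8, red, green, blue); there is no depth.
- ctrl.camera_model(name): a dict with "fx", "fy", "cx", "cy" (pixels), "position" and "attitude" of the camera in the world. Camera axes: x right, y up, looking along -z (the intrinsics and any distortion apply to the point x, -y, -z); pixel columns grow to the right and rows downward; lengths in mm; the calibration is good to about 2 mm. The wrist camera is an equidistant fisheye: a pixel r from the principal point sees the ray r / f radians off the axis. A picture is of the moment at which its call begins: read the wrist's pose just before it. camera_model takes no time and is no camera call; for the wrist camera it gives the pose at the moment of the call.
- ctrl.close_job(): hands the job in; it is judged then, once.
The state is a dict: "t": time; "qpos": joint angles; "qvel": joint speeds; "joint_torque": joint torques, N m; "ee_pos": TCP position; "orientation": TCP orientation; "ft_force": force on the tool from outside, world axes, zero at the start; "moment": the same for the moment, N m; "width": finger opening in mm; "grasp_force": force on a finger pad.
Only numpy, scipy, OpenCV 4.12 (cv2) and the standard library are available. Lean on these libraries where they do the work, as an engineer would, in place of code of your own. Each camera call takes 0.05 s, during which the arm holds its last target. There are 200 camera calls.

## Task

First take the jar off the satellite module and stand it upright in the tray. Then swing the clamp arm well up so that it clears the module's end plates, slide the collar along the bar until its pointer is level with the marker finger, and with the collar there lower the arm until its foot rests on the module, and let go. Do not shift the module or disturb the other things on the bench.

Things in the scene. Friction and masses are not known exactly. Their poses are not given: they have to be found in the camera images.
- jig: Fixed dark metal clamping jig; place and yaw differ each time. Origin at table level. Its deck (top 20 mm above the table) spans x -75..135 mm, y -265..265 mm in the jig's frame. A fixed round steel bar (20 mm diameter) runs along the jig's y at x +80 mm, 100 mm above the table, between two end blocks (50 x 30 mm, top 130 mm up) at y = +-240 mm.
- collar (a joint): Position (m) of the dark steel collar (42 x 44 x 42 mm block) along the bar: equals the jig-frame y of the collar's centre and of the arm; range -0.205 to 0.19. It starts near the -y end. It slides with about 2.5 N friction and stays where it is left.
- holdarm (a joint): Angle (rad) of the clamp arm about the bar: 0 = level, pointing along the jig's -x to the robot's side; grows as it swings up; range -0.15 to 1.3. Stiff hinge (0.3 N m friction): it stays where it is left. It needs 1.0 or more to pass over the module's end plates; the foot rests on the module at about 0.
- handle (a point): Middle of the black round crosspiece at the arm's free end: cylinder 24 mm diameter, 44 mm long, axis along the jig's y, 185 mm from the bar's axis. Pinched on its two flat ends (44 mm apart) it turns between the pads as the arm swings. The arm, a 16 x 14 mm aluminium bar, joins its middle.
- foot (a point): Centre of the lower face of the arm's round rubber foot (24 mm diameter), 100 mm from the bar's axis along the arm and 25 mm below the arm's centre line.
- collar_tip (a point): End of the collar's small pointer tab (8 mm wide), on its +x side (away from the robot), level with the marker's finger.
- mark (a point): Tip of the marker: a steel finger 8 mm wide, standing about 110 mm above the table on the jig's far (+x) ledge and pointing to the bar. The collar is set when collar_tip has the same jig-frame y as this point.
- marker: The marker bracket, 30 mm wide, 89 mm high, fixed on the deck; origin at the centre of its underside, axes parallel to the jig's.
- module: Satellite module in an aluminium frame, 90 mm (x) x 165 mm (y), 1.6 kg, loose on the deck before the bar, about opposite the marker, axes parallel to the jig's. Origin: centre of its underside. Flat plate 55 mm above its underside, between two end plates 6 mm thick and 140 mm high at its y ends (inner faces 153 mm apart).
- jar: White round lidded jar, 52 mm diameter, 85 mm high, 0.14 to 0.28 kg, standing on the module's flat plate where the foot has to land. Origin: centre of its underside; z up its axis.
- tray: Fixed grey open tray 150 x 150 x 28 mm, walls and floor 4 mm; origin: centre of its underside.
- carton: Bystander: blue carton 120 x 90 x 70 mm.
- screwdriver: Bystander: screwdriver lying on the bench between robot and jig.
- flask: Bystander: white plastic bottle, 64 mm diameter, 160 mm high.
- lamp (a point): Middle of the underside of the jig's fixed lamp bar, 335 mm above the table: 20 mm wide (jig x 30..50 mm), 25 mm high, 500 mm long along y, on a post at each end. A vertical tool would hit it: for the raised arm and (less) the jar, come in from the robot's side with the tool leaning back toward the robot, 25 to 40 degrees from vertical for the arm, 15 or more for the jar.
There are look-alikes about, which are no part of the job. What is shaped like the jar but yellow is not meant.

How it is judged:
By the outcome, as a careful person would: the job done as asked, in the order asked, and still so for the second after the job is handed in, with the robot touching nothing.
It also fails if it takes over 64 s, if anything falls off the work surface, if the arm or the gripper's body presses on something with over 40 N, if the wrist force passes 120 N, or if a joint passes its speed limit or range.

## Working session

There is one attempt and no reset: what is moved stays moved. The work goes in short steps, Python scripts to look and compute and a shell command to move; the robot and the scene stay as the last step left them, time stands still between calls to the robot, and variables do not carry over. Pictures are saved under pics/ and viewed, at most 10 in all, crops included, and the job is handed in when it is done.

```bash
mkdir -p pics; ls; python3 - <<'E'
from workcell import ctrl
import cv2,json
o=ctrl.get_obs();print({k:o[k] for k in('t','ee_pos','orientation','width','ft_force')})
for n in('side','top','wrist'):
    m=ctrl.camera_model(n);print(n,m)
    im=ctrl.get_image(n);cv2.imwrite(f'pics/{n}0.png',im[:,:,::-1])
E
```

```text
pics
{'t': 0.0, 'ee_pos': array([ 231.52482557, -579.90315212,  200.40183612]), 'orientation': array([-3.08365146e+00, -5.92758695e-01,  3.90582466e-04]), 'width': 87.53072892260421, 'ft_force': array([-0.62793786,  0.84094904,  0.24781845])}
side {'fx': 496.6078269353732, 'fy': 496.6078269353732, 'cx': 251.9304041436624, 'cy': 190.58058948655943, 'position': array([  88.83990646, 1073.61424914, 1115.89643286]), 'attitude': array([ 0.26456908, -1.22835639, -2.47289911])}
top {'fx': 366.0890451005784, 'fy': 366.0890451005784, 'cx': 254.80558297324797, 'cy': 196.76867888983708, 'position': array([ 392.01694546,  -43.16937451, 1236.57283048]), 'attitude': array([ 0.17387399, -0.13645476, -1.58274039])}
wrist {'fx': 297.3186396354542, 'fy': 297.3186396354542, 'cx': 256.88999026112145, 'cy': 183.39819246180608, 'position': array([ 303.53622818, -552.13512548,  383.93273924]), 'attitude': array([-0.25018795,  0.17076158, -1.18279189])}
```

View pics/top0.png

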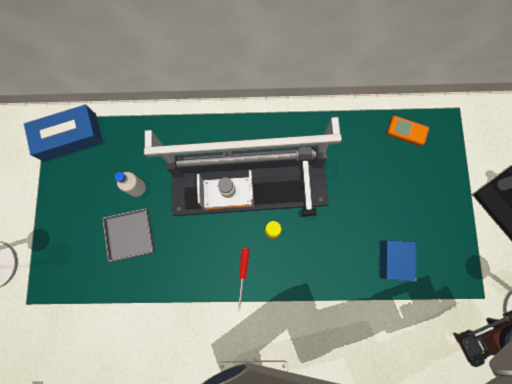

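View pics/side0.png

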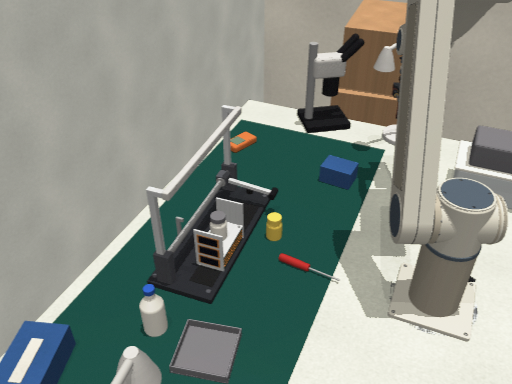

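Top: jig in the middle (deck corners near (172,213) and (327,206)), jar with grey lid at (226,186), arm and black handle at (308,211), tray at (128,235). The yellow look-alike is at (273,230). The side view shows the same layout, with the jar at (218,225) and tray at (207,350).

```bash
cat > h.py <<'E'
import numpy as np,cv2
from scipy.spatial.transform import Rotation as R
from workcell import ctrl
def cam(n): 
    m=ctrl.camera_model(n); return m,R.from_rotvec(m['attitude']).as_matrix(),np.array(m['position'])
def ray(n,u,v,c=None):
    m,A,p=c or cam(n); x=(u-m['cx'])/m['fx'];y=(v-m['cy'])/m['fy']
    d=np.array([x,-y,-1.])
    if n=='wrist':
        r=np.hypot(x,y); s=np.sin(r)/r if r>1e-9 else 1; d=np.array([x*s,-y*s,-np.cos(r)])
    d=A@d; return p,d/np.linalg.norm(d)
def plane(n,u,v,z,c=None):
    p,d=ray(n,u,v,c); return p+d*(z-p[2])/d[2]
def two(a,b):
    (p,d),(q,e)=a,b; s=np.linalg.lstsq(np.c_[d,-e],q-p,rcond=None)[0]
    x,y=p+d*s[0],q+e*s[1]; return (x+y)/2,np.linalg.norm(x-y)
def proj(n,P,c=None):
    m,A,p=c or cam(n); q=A.T@(np.asarray(P,float)-p); x,y=q[0],-q[1]; z=-q[2]
    if n=='wrist':
        r=np.hypot(x,y);k=np.arctan2(r,z)/max(r,1e-9)
        return np.array([m['cx']+m['fx']*k*x,m['cy']+m['fy']*k*y])
    return np.array([m['cx']+m['fx']*x/z,m['cy']+m['fy']*y/z])
E
python3 - <<'E'
import cv2
a=cv2.imread('pics/top0.png')[110:225,140:340];b=cv2.imread('pics/side0.png')[100:300,145:285]
cv2.imwrite('pics/c1.png',cv2.resize(a,None,fx=4,fy=4,interpolation=cv2.INTER_CUBIC))
cv2.imwrite('pics/c2.png',cv2.resize(b,None,fx=3,fy=3,interpolation=cv2.INTER_CUBIC))
E
```

```text
(no output)
```

View pics/c1.png

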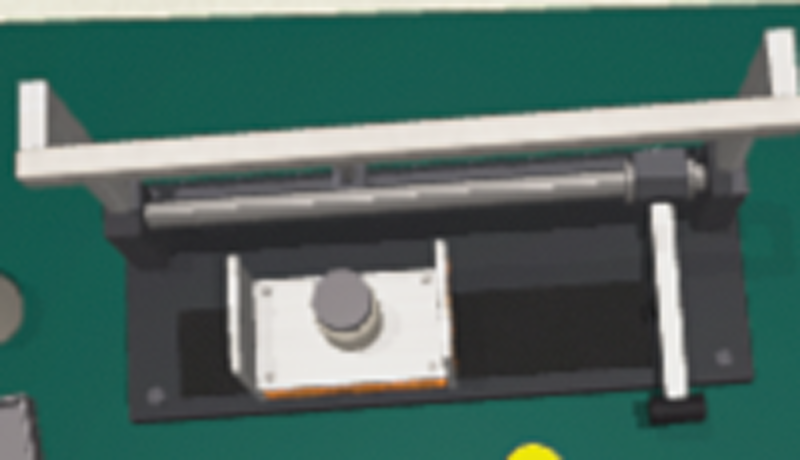

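View pics/c2.png

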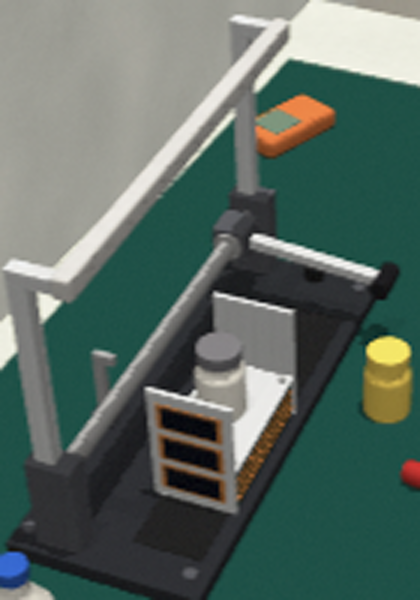

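Crop c1 (top, 4x): deck front corners at (131,422) and (751,380), lid centre at (343,300), handle at (677,409), marker finger near (350,175), collar at (660,175). Crop c2 (side, 3x): lid top at (220,347), handle at (385,280), marker finger tip near (114,358).

```bash
cat > m.py <<'E'
from h import *
T=lambda u,v:((u+.5)/4-.5+140,(v+.5)/4-.5+110)
S=lambda u,v:((u+.5)/3-.5+145,(v+.5)/3-.5+100)
np.set_printoptions(precision=1,suppress=True)
a=plane('top',*T(131,413),20);b=plane('top',*T(751,374),20)
print('deck',a,b,np.linalg.norm(a-b),'z0',plane('top',*T(131,422),0),plane('top',*T(751,380),0))
# bar ends via top at z=100
e1=plane('top',*T(148,214),100);e2=plane('top',*T(625,183),100);print('bar',e1,e2)
for k,z in(('blkL',130),):pass
print('lid',plane('top',*T(343,298),160),plane('side',*S(220,345),160),two(ray('top',*T(343,298)),ray('side',*S(220,345))))
print('handle',two(ray('top',*T(677,409)),ray('side',*S(385,280))))
print('mark',two(ray('top',*T(350,175)),ray('side',*S(114,358))),plane('side',*S(114,358),110))
print('module plates top z160',plane('top',*T(233,258),160),plane('top',*T(440,243),160))
im=cv2.imread('pics/top0.png');g=im[195:275,90:170].astype(int)
mk=((g.max(2)-g.min(2)<30)).astype('uint8')
c=max(cv2.findContours(mk,0,2)[0],key=cv2.contourArea);r=cv2.minAreaRect(c);bx=cv2.boxPoints(r)+[90,195]
print('tray px',r); P=np.array([plane('top',*q,28) for q in bx]);print(P,P.mean(0),np.linalg.norm(P[0]-P[1]),np.linalg.norm(P[1]-P[2]))
lamp=[plane('top',*T(u,v),360) for u,v in((18,160),(20,182),(800,105),(800,128))];print('lamp',np.array(lamp))
E
python3 m.py
```

```text
deck [585.4 263.5  20. ] [ 608.6 -259.6   20. ] 523.5865894998625 z0 [580.8 268.3   0. ] [ 607.  -262.9    0. ]
bar [735.7 234.2 100. ] [ 753.  -152.5  100. ]
lid [648.1  69.4 160. ] [646.9  68.7 160. ] (array([647.4,  69.1, 160.4]), np.float64(1.3711779280035745))
handle (array([ 570.2, -188.2,   84.7]), np.float64(0.21267613796853116))
mark (array([768.5,  71.1, 102.1]), np.float64(8.465211656223067)) [767.9  78.8 110. ]
module plates top z160 [681.2 153.4 160. ] [689.6  -4.6 160. ]
tray px ((37.75, 39.75), (45.69506072998047, 49.4212646484375), 78.69007110595703)
[[574.2 509.4  28. ]
 [604.1 346.4  28. ]
 [453.9 310.3  28. ]
 [425.  469.4  28. ]] [514.3 408.9  28. ] 165.745086432889 154.4861382169765
lamp [[ 694.4  254.3  360. ]
 [ 679.9  252.4  360. ]
 [ 718.9 -238.9  360. ]
 [ 703.7 -238.   360. ]]
```

```bash
cat >> h.py <<'E'
YAW=0.046
def frame(lean_deg,yaw=YAW):
    a=np.radians(lean_deg); z=np.array([np.sin(a)*np.cos(yaw),np.sin(a)*np.sin(yaw),-np.cos(a)])
    y=np.array([np.sin(yaw),-np.cos(yaw),0]); return np.c_[np.cross(y,z),y,z]
def plan(grasp,lean,yaw=YAW,start=None):
    """grasp: world point between the pads. prints the shift/turn; returns pose"""
    if start is None:
        o=ctrl.get_obs(); start=(np.array(o['ee_pos']),R.from_rotvec(o['orientation']).as_matrix())
    p,A=start; B=frame(lean,yaw); q=np.asarray(grasp,float)+19*B[:,2]
    d=q-p; rv=R.from_matrix(A.T@B).as_rotvec()
    print('xyz',np.round(A.T@d,1).tolist(),'rot',np.round(rv,3).tolist(),'rows>=',max(np.linalg.norm(d)/41.7,np.degrees(np.linalg.norm(rv))/7.16).round(1),'tcp',q.round(1))
    return q,B
E
python3 - <<'E'
from h import *
J=np.array([647.4,69.1,132]);z=frame(28)[:,2]
s=plan(J-120*z,28)
plan(J,28,start=s)
for n,u,v,zz in(('top',130,190,20),('side',153,325,20),('top',244,262,10)):print(n,plane(n,u,v,zz))
E
```

```text
xyz [582.1, -464.3, -20.0] rot [-0.083, 0.484, 0.327] rows>= 17.9 tcp [600.   66.9 221.2]
xyz [-0.0, -0.0, 120.0] rot [0.0, 0.0, 0.0] rows>= 2.9 tcp [656.3  69.5 115.2]
top [667.6541831  412.10628412  20.        ]
side [679.99118252 405.45220298  20.        ]
top [418.36494615  23.23310779  10.        ]
```

```bash
python3 -m inch '[{"xyz":[50,-40,-2],"rot":[-0.007,0.04,0.027]},{"xyz":[100,-80,-3],"rot":[-0.014,0.08,0.055]},{"xyz":[150,-119,-5],"rot":[-0.021,0.125,0.084]},{"xyz":[200,-159,-7],"rot":[-0.028,0.166,0.112]},{"xyz":[250,-199,-9],"rot":[-0.035,0.208,0.14]},{"xyz":[300,-239,-10],"rot":[-0.043,0.25,0.169]},{"xyz":[350,-279,-12],"rot":[-0.05,0.29,0.197]},{"xyz":[400,-319,-14],"rot":[-0.057,0.33,0.225]},{"xyz":[450,-359,-15],"rot":[-0.064,0.374,0.253]},{"xyz":[500,-399,-17],"rot":[-0.071,0.416,0.281]},{"xyz":[582,-464,-20],"rot":[-0.083,0.484,0.327]},{"xyz":[582,-464,-20],"rot":[-0.083,0.484,0.327]}]' 0
python3 - <<'E'
from h import *
J=np.array([647.4,69.1,132]);z=frame(28)[:,2]
plan(J-120*z,28);print(ctrl.get_obs()['qpos'])
E
```

```text
t: 1.15
ee_pos: [477.4, -143.6, 213.4]
orientation: [-3.035, -0.063, -0.759]
ft_force: [0.3, -0.9, -1.3]
width: 88.0
grasp_force: 0.0
xyz [119.3, -205.2, 55.3] rot [0.0, -0.001, -0.005] rows>= 5.8 tcp [600.   66.9 221.2]
[-0.47165397  0.0553155   2.20731382  0.50752966  0.49949887  0.65574425]
```

```bash
python3 -m inch '[{"xyz":[20,-34,9],"rot":[0,0,0]},{"xyz":[40,-68,18],"rot":[0,0,0]},{"xyz":[60,-103,28],"rot":[0,0,0]},{"xyz":[80,-137,37],"rot":[0,0,0]},{"xyz":[100,-171,46],"rot":[0,0,0]},{"xyz":[119,-205,55],"rot":[0,0,-0.005]},{"xyz":[119,-205,55],"rot":[0,0,-0.005]},{"xyz":[119,-205,55],"rot":[0,0,-0.005]},{"xyz":[119,-205,55],"rot":[0,0,-0.005]}]'
python3 - <<'E'
from h import *
J=np.array([647.4,69.1,132])
plan(J,28);print(ctrl.get_obs()['qpos'])
c=cam('wrist');im=ctrl.get_image('wrist');cv2.imwrite('pics/w1.png',cv2.resize(im[:,:,::-1],None,fx=1.5,fy=1.5,interpolation=cv2.INTER_CUBIC))
np.save('w1.npy',np.r_[c[2],c[0]['attitude']])
for P in([647.4,69.1,160],[570.2,-188.2,84.7],[768.5,75,110]):print(proj('wrist',P,c)*1.5)
E
```

```text
t: 1.9
ee_pos: [599.6, 64.6, 220.8]
orientation: [-3.04, -0.079, -0.755]
ft_force: [-1.0, -0.2, -0.0]
width: 87.7
grasp_force: 0.0
xyz [0.8, -2.4, 119.9] rot [0.001, 0.002, 0.006] rows>= 2.9 tcp [656.3  69.5 115.2]
[ 0.10286122  0.18930386  2.02217649 -0.06443971  0.44461399  1.67289082]
[380.32391886 254.74035172]
[673.31638541 380.46754196]
[381.6034996  122.81268219]
```

View pics/w1.png

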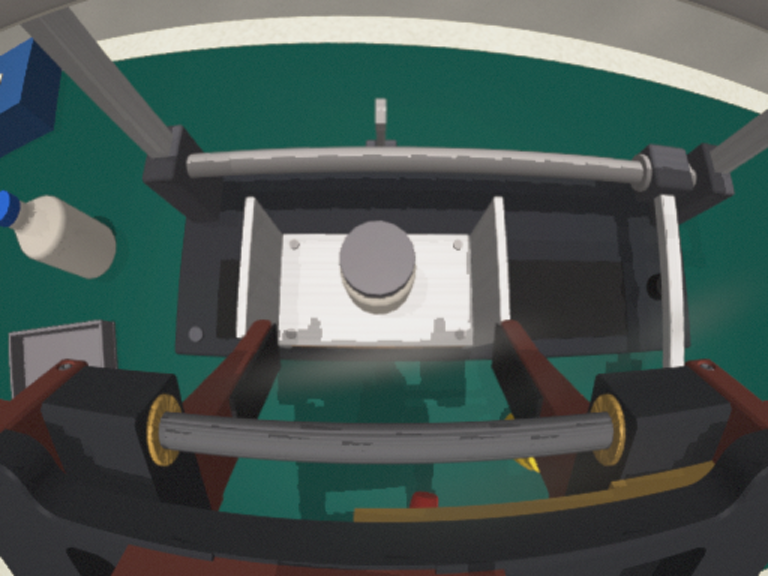

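The wrist view shows the lid centre at (378,258) in the 1.5x picture, about where it was predicted. The end-plate tops are at x≈246 and x≈502, the marker finger at (381,103), and the collar at (668,168).

```bash
cat > m2.py <<'E'
from h import *
np.set_printoptions(precision=1,suppress=True)
w=np.load('w1.npy');m=ctrl.camera_model('wrist');c=(m,R.from_rotvec(w[3:]).as_matrix(),w[:3])
f=lambda u,v,z:plane('wrist',(u+.5)/1.5-.5,(v+.5)/1.5-.5,z,c)
print('lid',f(378,258,160)); 
for n,u,v,z in(('pl L back',250,198,160),('pl R back',499,197,160),('pl L mid in',253,260,160),('pl R mid in',497,260,160),('plateL floor',281,300,75),('plateR floor',472,300,75),('mark',381,100,110),('mark',381,125,110),('collar ctr top',668,150,121),('bar L',200,162,100),('bar R',630,170,100),('deckL',178,352,20),('deckR',690,347,20),('arm',666,200,107),('arm',674,360,100)): print(n,f(u,v,z))
E
python3 m2.py
```

```text
lid [645.5  70.5 160. ]
pl L back [681.2 154.9 160. ]
pl R back [689.7  -4.1 160. ]
pl L mid in [640.5 147.4 160. ]
pl R mid in [648.2  -2.1 160. ]
plateL floor [628.3 147.9  75. ]
plateR floor [636.1  -3.2  75. ]
mark [791.   76.9 110. ]
mark [766.6  75.6 110. ]
collar ctr top [ 768.5 -177.1  121. ]
bar L [736.5 226.6 100. ]
bar R [ 753.3 -144.8  100. ]
deckL [578.6 261.2  20. ]
deckR [ 602.8 -260.4   20. ]
arm [ 725.7 -175.6  107. ]
arm [ 588.  -176.9  100. ]
```

```bash
python3 -m inch '[{"xyz":[0,-3,30],"rot":[0,0,0.006]},{"xyz":[0,-3,60],"rot":[0,0,0.006]},{"xyz":[0,-3,85],"rot":[0,0,0.006]},{"xyz":[0,-3,105],"rot":[0,0,0.006]},{"xyz":[0,-3,119],"rot":[0,0,0.006]},{"xyz":[0,-3,119],"rot":[0,0,0.006]},{"xyz":[0,-3,119],"rot":[0,0,0.006]}]'
python3 -m inch '[{"xyz":[0,0,0],"rot":[0,0,0]},{"xyz":[0,0,0],"rot":[0,0,0]},{"xyz":[0,0,0],"rot":[0,0,0]},{"xyz":[0,0,0],"rot":[0,0,0]},{"xyz":[0,0,0],"rot":[0,0,0]},{"xyz":[0,0,0],"rot":[0,0,0]},{"xyz":[0,0,0],"rot":[0,0,0]},{"xyz":[0,0,0],"rot":[0,0,0]},{"xyz":[0,0,0],"rot":[0,0,0]}]' 255
```

```text
t: 2.53
ee_pos: [655.3, 68.2, 115.8]
orientation: [-3.039, -0.065, -0.755]
ft_force: [0.1, 0.3, 0.0]
width: 87.7
grasp_force: 0.0
t: 3.28
ee_pos: [656.9, 70.4, 117.3]
orientation: [-3.037, -0.069, -0.76]
ft_force: [-0.7, 3.1, 5.5]
width: 46.0
grasp_force: 30.8
```

```bash
python3 -m inch '[{"xyz":[5,0,-9],"rot":[0,0,0]},{"xyz":[12,0,-22],"rot":[0,0,0]},{"xyz":[20,0,-38],"rot":[0,0,0]},{"xyz":[28,0,-53],"rot":[0,0,0]},{"xyz":[28,0,-53],"rot":[0,0,0]},{"xyz":[28,0,-53],"rot":[0,0,0]}]'
python3 - <<'E'
from h import *
for P in([505,69,192],[514,409,192],[514,409,62]):
    s=plan(P,28,start=None if P[1]==69 else s)
E
```

```text
t: 3.78
ee_pos: [656.1, 69.9, 177.1]
orientation: [-3.038, -0.068, -0.759]
ft_force: [0.1, 0.3, -2.3]
width: 45.8
grasp_force: 30.5
xyz [-126.2, -5.9, -65.2] rot [0.001, -0.001, -0.001] rows>= 3.4 tcp [513.9  69.4 175.2]
xyz [21.7, -339.2, 11.6] rot [0.0, 0.0, 0.0] rows>= 8.2 tcp [522.9 409.4 175.2]
xyz [-61.0, 0.0, 114.8] rot [0.0, 0.0, 0.0] rows>= 3.1 tcp [522.9 409.4  45.2]
```

```bash
python3 -m inch '[{"xyz":[-15,-1,-8],"rot":[0,0,0]},{"xyz":[-40,-2,-20],"rot":[0,0,0]},{"xyz":[-70,-3,-35],"rot":[0,0,0]},{"xyz":[-100,-5,-50],"rot":[0,0,0]},{"xyz":[-120,-20,-60],"rot":[0,0,0]},{"xyz":[-124,-50,-63],"rot":[0,0,0]},{"xyz":[-122,-85,-63],"rot":[0,0,0]},{"xyz":[-120,-120,-62],"rot":[0,0,0]},{"xyz":[-118,-155,-61],"rot":[0,0,0]},{"xyz":[-116,-190,-60],"rot":[0,0,0]},{"xyz":[-114,-225,-58],"rot":[0,0,0]},{"xyz":[-112,-260,-57],"rot":[0,0,0]}]'
python3 - <<'E'
from h import *
s=plan([514,409,192],28);plan([514,409,67],28)
E
```

```text
t: 4.78
ee_pos: [526.2, 317.9, 181.3]
orientation: [-3.036, -0.098, -0.705]
ft_force: [0.5, -0.7, -2.3]
width: 45.9
grasp_force: 30.4
xyz [-0.5, -91.5, 7.3] rot [-0.017, 0.032, 0.014] rows>= 2.2 tcp [522.9 409.4 175.2]
xyz [-55.6, -90.4, 119.5] rot [-0.017, 0.032, 0.014] rows>= 3.8 tcp [522.9 409.4  50.2]
```

```bash
python3 -m inch '[{"xyz":[0,-30,3],"rot":[0,0,0]},{"xyz":[0,-60,5],"rot":[0,0,0]},{"xyz":[0,-82,7],"rot":[0,0,0]},{"xyz":[0,-91,7],"rot":[0,0,0]},{"xyz":[0,-91,7],"rot":[0,0,0]},{"xyz":[0,-91,7],"rot":[0,0,0]},{"xyz":[0,-91,7],"rot":[0,0,0]}]'
python3 - <<'E'
from h import *
s=plan([514,409,67],28)
c=cam('wrist');im=ctrl.get_image('wrist');cv2.imwrite('pics/w2.png',im[:,:,::-1])
E
```

```text
t: 5.37
ee_pos: [534.6, 399.2, 184.8]
orientation: [-3.031, -0.126, -0.66]
ft_force: [-0.0, -0.2, -1.9]
width: 46.0
grasp_force: 30.5
xyz [-65.9, -8.6, 118.1] rot [-0.035, 0.06, 0.028] rows>= 3.2 tcp [522.9 409.4  50.2]
```

View pics/w2.png

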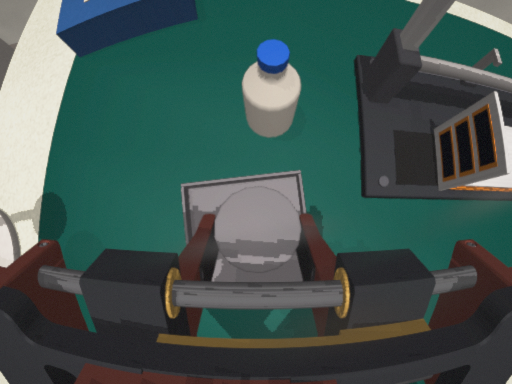

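The jar is in the hand, over the tray, whose back rim corners are at (183,184) and (303,173). The wrist roll has come near its limit, so I'll turn the yaw toward the radial direction before lowering.

```bash
python3 - <<'E'
from h import *
np.set_printoptions(precision=1,suppress=True)
print(ctrl.get_obs()['qpos'])
a=plane('wrist',183,184,28);b=plane('wrist',303,173,28);d=(b-a)/np.linalg.norm(b-a);n=np.array([d[1],-d[0],0])
print(a,b,np.linalg.norm(b-a),(a+b)/2+75*n,(a+b)/2-75*n)
s=plan([514,409,180],28,.45);s=plan([514,409,64],28,.45,s)
E
```

```text
[ 0.7  0.4  1.8 -0.4  0.6  2.5]
[571.7 497.   28. ] [597.6 350.4  28. ] 148.84867731417611 [510.8 410.6  28. ] [658.5 436.8  28. ]
xyz [-19.7, -14.2, 15.4] rot [0.144, 0.055, -0.334] rows>= 2.9 tcp [522.  412.9 163.2]
xyz [-54.5, 0.0, 102.4] rot [0.0, 0.0, 0.0] rows>= 2.8 tcp [522.  412.9  47.2]
```

```bash
python3 -m inch '[{"xyz":[-7,-5,5],"rot":[0.048,0.018,-0.111]},{"xyz":[-14,-10,10],"rot":[0.096,0.037,-0.222]},{"xyz":[-20,-14,15],"rot":[0.144,0.055,-0.334]},{"xyz":[-20,-14,15],"rot":[0.144,0.055,-0.334]},{"xyz":[-20,-14,15],"rot":[0.144,0.055,-0.334]},{"xyz":[-20,-14,15],"rot":[0.144,0.055,-0.334]}]'
python3 - <<'E'
from h import *
print(ctrl.get_obs()['qpos'])
plan([512,410,80],28,.45);plan([512,410,65],28,.45)
E
```

```text
t: 5.92
ee_pos: [522.9, 414.0, 165.0]
orientation: [-2.872, -0.651, -0.72]
ft_force: [-0.4, 1.1, -1.6]
width: 45.9
grasp_force: 30.5
[ 0.7125641   0.37168219  1.92577467 -0.3307561   0.38605441  2.11588243]
xyz [-50.4, -0.9, 88.5] rot [-0.0, -0.003, -0.004] rows>= 2.4 tcp [520.  413.9  63.2]
xyz [-57.5, -0.9, 101.7] rot [-0.0, -0.003, -0.004] rows>= 2.8 tcp [520.  413.9  48.2]
```

```bash
python3 -m inch '[{"xyz":[-14,0,25],"rot":[0,0,0]},{"xyz":[-28,-1,50],"rot":[0,0,0]},{"xyz":[-42,-1,74],"rot":[0,0,0]},{"xyz":[-50,-1,88],"rot":[0,0,0]},{"xyz":[-55,-1,96],"rot":[0,0,0]},{"xyz":[-57,-1,100],"rot":[0,0,0]},{"xyz":[-57.5,-1,101.5],"rot":[0,0,0]},{"xyz":[-57.5,-1,101.5],"rot":[0,0,0]},{"xyz":[-57.5,-1,101.5],"rot":[0,0,0]}]'
```

```text
t: 6.67
ee_pos: [521.5, 414.9, 50.7]
orientation: [-2.87, -0.657, -0.713]
ft_force: [0.1, 0.5, -1.8]
width: 46.2
grasp_force: 30.5
```

```bash
python3 -m inch '[{"xyz":[-0.5,0,0.9],"rot":[0,0,0]},{"xyz":[-0.9,0,1.8],"rot":[0,0,0]},{"xyz":[-1.4,0,2.7],"rot":[0,0,0]},{"xyz":[-1.4,0,2.7],"rot":[0,0,0]},{"xyz":[-1.4,0,2.7],"rot":[0,0,0]}]'
```

```text
t: 7.08
ee_pos: [521.1, 414.2, 47.1]
orientation: [-2.871, -0.659, -0.708]
ft_force: [1.1, 0.8, -2.6]
width: 45.8
grasp_force: 30.5
```

```bash
python3 -m inch '[{"xyz":[-0.4,0,0.7],"rot":[0,0,0]},{"xyz":[-0.7,0,1.3],"rot":[0,0,0]},{"xyz":[-0.7,0,1.3],"rot":[0,0,0]},{"xyz":[-0.7,0,1.3],"rot":[0,0,0]}]'
```

```text
t: 7.42
ee_pos: [521.6, 414.5, 46.3]
orientation: [-2.87, -0.66, -0.708]
ft_force: [-0.9, 0.1, 4.2]
width: 46.1
grasp_force: 30.8
```

```bash
python3 -m inch '[{"xyz":[0,0,0],"rot":[0,0,0]},{"xyz":[0,0,0],"rot":[0,0,0]},{"xyz":[0,0,0],"rot":[0,0,0]},{"xyz":[0,0,0],"rot":[0,0,0]},{"xyz":[0,0,0],"rot":[0,0,0]},{"xyz":[0,0,0],"rot":[0,0,0]},{"xyz":[0,0,-10],"rot":[0,0,0]},{"xyz":[0,0,-30],"rot":[0,0,0]},{"xyz":[0,0,-65],"rot":[0,0,0]},{"xyz":[0,0,-100],"rot":[0,0,0]},{"xyz":[0,0,-135],"rot":[0,0,0]},{"xyz":[0,0,-135],"rot":[0,0,0]}]' 0
python3 - <<'E'
from h import *
np.set_printoptions(precision=1,suppress=True)
im=ctrl.get_image('wrist');top=ctrl.get_image('top');sd=ctrl.get_image('side')
cv2.imwrite('pics/s3.png',np.hstack([im,cv2.resize(sd[250:384,120:300],(516,384))])[:,:,::-1][:, :800])
cv2.imwrite('pics/c3.png',np.hstack([cv2.resize(im,(400,300)),cv2.resize(sd[250:384,130:300],(381,300))])[:,:,::-1])
print(ctrl.get_obs()['ee_pos'])
E
```

```text
t: 8.42
ee_pos: [465.0, 387.0, 170.9]
orientation: [-2.865, -0.66, -0.715]
ft_force: [1.4, 0.8, -0.9]
width: 87.8
grasp_force: 0.0
[465.2 386.4 165.7]
```

View pics/c3.png

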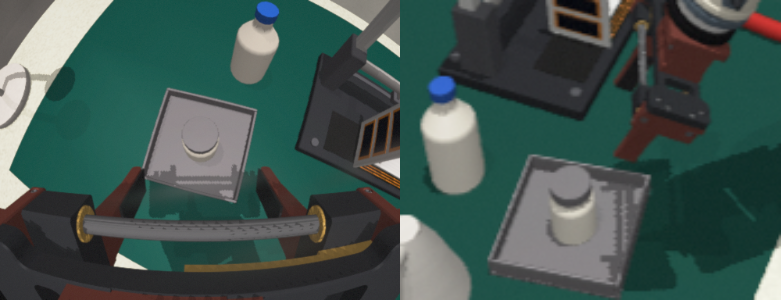

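The jar stands upright in the tray in both views. Next is the handle.

```bash
python3 - <<'E'
from h import *
H=np.array([570.4,-185.5,85]);z=frame(32)[:,2]
s=plan(H-110*z,32);plan(H,32,start=s)
E
```

```text
xyz [-178.0, 540.9, -92.6] rot [-0.207, 0.073, 0.352] rows>= 13.8 tcp [ 522.2 -187.7  162.2]
xyz [-0.0, 0.0, 110.0] rot [0.0, 0.0, 0.0] rows>= 2.6 tcp [ 580.5 -185.    68.9]
```

```bash
python3 -m inch '[{"xyz":[-13,39,-10],"rot":[-0.015,0.005,0.025]},{"xyz":[-26,77,-18],"rot":[-0.03,0.01,0.05]},{"xyz":[-38,116,-26],"rot":[-0.045,0.016,0.075]},{"xyz":[-51,155,-32],"rot":[-0.06,0.021,0.1]},{"xyz":[-64,193,-38],"rot":[-0.074,0.026,0.126]},{"xyz":[-76,232,-45],"rot":[-0.09,0.031,0.15]},{"xyz":[-89,270,-51],"rot":[-0.104,0.036,0.176]},{"xyz":[-102,309,-57],"rot":[-0.118,0.042,0.2]},{"xyz":[-114,348,-63],"rot":[-0.133,0.047,0.226]},{"xyz":[-127,386,-70],"rot":[-0.148,0.052,0.251]},{"xyz":[-140,425,-76],"rot":[-0.163,0.057,0.277]},{"xyz":[-152,463,-80],"rot":[-0.177,0.062,0.3]}]'
python3 - <<'E'
from h import *
H=np.array([570.4,-185.5,85]);z=frame(32)[:,2]
s=plan(H-110*z,32);print(ctrl.get_obs()['qpos'])
E
```

```text
t: 9.57
ee_pos: [509.1, -73.1, 163.1]
orientation: [-2.997, -0.157, -0.836]
ft_force: [0.6, 0.2, -0.6]
width: 87.8
grasp_force: 0.0
xyz [0.4, 115.3, 1.5] rot [-0.029, 0.014, 0.05] rows>= 2.8 tcp [ 522.2 -187.7  162.2]
[-0.29519015  0.17307203  2.26801583  0.82049772  0.27702344  0.42253907]
```

```bash
python3 -m inch '[{"xyz":[0,39,0],"rot":[-0.01,0.005,0.02]},{"xyz":[0,78,1],"rot":[-0.02,0.01,0.035]},{"xyz":[0,105,1],"rot":[-0.029,0.014,0.05]},{"xyz":[0,115,1.5],"rot":[-0.029,0.014,0.05]},{"xyz":[0,115,1.5],"rot":[-0.029,0.014,0.05]},{"xyz":[0,115,1.5],"rot":[-0.029,0.014,0.05]}]'
python3 - <<'E'
from h import *
np.set_printoptions(precision=2,suppress=True)
H=np.array([570.4,-185.5,85])
plan(H,32);plan(H,28);print(ctrl.get_obs()['qpos'])
im=ctrl.get_image('wrist');cv2.imwrite('pics/w4.png',im[:,:,::-1]);print(proj('wrist',H))
E
```

```text
t: 10.07
ee_pos: [521.8, -185.1, 162.0]
orientation: [-3.006, -0.071, -0.86]
ft_force: [0.4, 0.7, -0.6]
width: 88.0
grasp_force: 0.0
xyz [0.4, 2.8, 110.0] rot [-0.002, 0.001, 0.0] rows>= 2.6 tcp [ 580.5 -185.    68.9]
xyz [-0.9, 2.8, 110.0] rot [-0.002, -0.069, 0.001] rows>= 2.6 tcp [ 579.3 -185.1   68.2]
[-0.54  0.24  2.18  0.91  0.38  0.18]
[259.94 179.93]
```

View pics/w4.png

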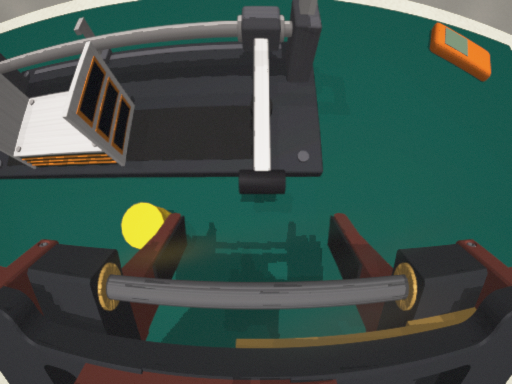

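The handle shows at (262,181), within 2 px of the prediction. The yellow jar is at (145,225); I'll check its clearance first.

```bash
python3 - <<'E'
from h import *
print(plane('top',273,230,85),plane('wrist',143,225,85),plane('wrist',262,181,85))
E
```

```text
[514.50239992 -73.12146305  85.        ] [519.47856723 -73.98507622  85.        ] [ 569.42651278 -187.52160652   85.        ]
```

```bash
python3 -m inch '[{"xyz":[0,4.5,30],"rot":[0,0,0]},{"xyz":[0,4.5,60],"rot":[0,0,0]},{"xyz":[0,4.5,85],"rot":[0,0,0]},{"xyz":[0,4.5,102],"rot":[0,0,0]},{"xyz":[0,4.5,110],"rot":[0,0,0]},{"xyz":[0,4.5,110],"rot":[0,0,0]},{"xyz":[0,4.5,110],"rot":[0,0,0]}]'
python3 -m inch '[{"xyz":[0,0,0],"rot":[0,0,0]},{"xyz":[0,0,0],"rot":[0,0,0]},{"xyz":[0,0,0],"rot":[0,0,0]},{"xyz":[0,0,0],"rot":[0,0,0]},{"xyz":[0,0,0],"rot":[0,0,0]},{"xyz":[0,0,0],"rot":[0,0,0]},{"xyz":[0,0,0],"rot":[0,0,0]},{"xyz":[0,0,0],"rot":[0,0,0]},{"xyz":[0,0,0],"rot":[0,0,0]}]' 255
python3 - <<'E'
from h import *
np.set_printoptions(precision=2,suppress=True)
o=ctrl.get_obs();g=np.array(o['ee_pos'])-19*R.from_rotvec(o['orientation']).as_matrix()[:,2];print('grasp',g,o['qpos'])
E
```

```text
t: 10.7
ee_pos: [580.7, -185.1, 69.8]
orientation: [-3.005, -0.076, -0.862]
ft_force: [0.6, -0.0, -0.3]
width: 88.0
grasp_force: 0.0
t: 11.45
ee_pos: [581.2, -187.2, 70.4]
orientation: [-3.006, -0.072, -0.865]
ft_force: [0.5, 1.0, 1.1]
width: 43.5
grasp_force: 30.0
grasp [ 571.09 -187.64   86.48] [-0.48  0.5   2.11  1.43  0.27 -0.31]
```

```bash
cat > arc.py <<'E'
from h import *
import sys
def arc(ths,bar=np.array([755.4,-179,100.]),lean=32,r=185):
    """tool-frame shifts from now for arm angles ths (bar: axis point opposite the arm)"""
    o=ctrl.get_obs();A=R.from_rotvec(o['orientation']).as_matrix();p=np.array(o['ee_pos'])
    for th in ths:
        ex=np.array([np.cos(YAW),np.sin(YAW),0]);g=bar-r*np.cos(th)*ex+[0,0,r*np.sin(th)]
        B=frame(lean);q=g+19*B[:,2]
        print(round(th,2),(A.T@(q-p)).round(1).tolist(),R.from_matrix(A.T@B).as_rotvec().round(3).tolist())
E
python3 -c "
from arc import *
arc(np.linspace(-.07,1.1,14))"
```

```text
-0.07 [0.2, -0.1, -0.5] [-0.001, -0.002, 0.002]
0.02 [8.7, -0.1, -14.8] [-0.001, -0.002, 0.002]
0.11 [18.5, -0.1, -28.3] [-0.001, -0.002, 0.002]
0.2 [29.4, -0.1, -40.9] [-0.001, -0.002, 0.002]
0.29 [41.4, -0.1, -52.4] [-0.001, -0.002, 0.002]
0.38 [54.4, -0.1, -62.8] [-0.001, -0.002, 0.002]
0.47 [68.2, -0.1, -72.0] [-0.001, -0.002, 0.002]
0.56 [82.9, -0.1, -80.0] [-0.001, -0.002, 0.002]
0.65 [98.2, -0.0, -86.5] [-0.001, -0.002, 0.002]
0.74 [114.0, -0.0, -91.7] [-0.001, -0.002, 0.002]
0.83 [130.2, 0.0, -95.4] [-0.001, -0.002, 0.002]
0.92 [146.7, 0.0, -97.7] [-0.001, -0.002, 0.002]
1.01 [163.3, 0.1, -98.4] [-0.001, -0.002, 0.002]
1.1 [180.0, 0.1, -97.7] [-0.001, -0.002, 0.002]
```

Excellent agreement with the arc. I'll swing half way first and check the forces.

```bash
python3 -m inch '[{"xyz":[4.5,0,-8],"rot":[0,0,0]},{"xyz":[8.7,0,-14.8],"rot":[0,0,0]},{"xyz":[18.5,0,-28.3],"rot":[0,0,0]},{"xyz":[29.4,0,-40.9],"rot":[0,0,0]},{"xyz":[41.4,0,-52.4],"rot":[0,0,0]},{"xyz":[54.4,0,-62.8],"rot":[0,0,0]},{"xyz":[68.2,0,-72],"rot":[0,0,0]},{"xyz":[82.9,0,-80],"rot":[0,0,0]},{"xyz":[82.9,0,-80],"rot":[0,0,0]},{"xyz":[82.9,0,-80],"rot":[0,0,0]}]'
python3 -c "
from arc import *
print(ctrl.get_obs()['qpos'].round(2))
arc(np.linspace(.56,1.1,7))"
```

```text
t: 12.28
ee_pos: [609.0, -185.9, 182.7]
orientation: [-3.006, -0.073, -0.866]
ft_force: [-2.8, -1.1, 0.3]
width: 43.4
grasp_force: 30.0
[-0.45  0.31  2.01  0.69  0.41  0.49]
0.56 [-0.4, -0.2, 0.4] [-0.0, -0.003, 0.003]
0.65 [14.9, -0.1, -6.1] [-0.0, -0.003, 0.003]
0.74 [30.7, -0.1, -11.3] [-0.0, -0.003, 0.003]
0.83 [46.9, -0.1, -15.0] [-0.0, -0.003, 0.003]
0.92 [63.4, -0.0, -17.2] [-0.0, -0.003, 0.003]
1.01 [80.1, 0.0, -18.0] [-0.0, -0.003, 0.003]
1.1 [96.7, 0.1, -17.2] [-0.0, -0.003, 0.003]
```

```bash
python3 -m inch '[{"xyz":[6,0,-3],"rot":[0,0,0]},{"xyz":[15,0,-6.1],"rot":[0,0,0]},{"xyz":[30.7,0,-11.3],"rot":[0,0,0]},{"xyz":[46.9,0,-15],"rot":[0,0,0]},{"xyz":[63.4,0,-17.2],"rot":[0,0,0]},{"xyz":[80,0,-18],"rot":[0,0,0]},{"xyz":[96.7,0,-17.2],"rot":[0,0,0]},{"xyz":[96.7,0,-17.2],"rot":[0,0,0]},{"xyz":[96.7,0,-17.2],"rot":[0,0,0]}]'
python3 - <<'E'
from h import *
np.set_printoptions(precision=1,suppress=True)
o=ctrl.get_obs();A=R.from_rotvec(o['orientation']).as_matrix();g=np.array(o['ee_pos'])-19*A[:,2];print('grasp',g,o['qpos'])
ex=np.array([np.cos(YAW),np.sin(YAW),0]);ey=np.array([-ex[1],ex[0],0])
mk=np.array([767,76,110]);print('slide along jig y to go',(mk-g)@ey, 'tool',A.T@ey)
print(np.arctan2(g[2]-100,(np.array([755.4,-179,100])-g)@ex))
im=ctrl.get_image('wrist');cv2.imwrite('pics/w5.png',im[:,:,::-1])
E
```

```text
t: 13.03
ee_pos: [682.4, -182.4, 249.4]
orientation: [-3.005, -0.073, -0.869]
ft_force: [-6.7, 0.4, 10.8]
width: 43.1
grasp_force: 30.0
grasp [ 672.3 -182.9  265.4] [-0.4  0.3  1.8  0.4  0.5  0.8]
slide along jig y to go 254.22543713948969 tool [ 0. -1.  0.]
1.104900626000079
```

```bash
python3 -m inch '[{"xyz":[0,-8,0],"rot":[0,0,0]},{"xyz":[0,-28,0],"rot":[0,0,0]},{"xyz":[0,-50,0],"rot":[0,0,0]},{"xyz":[0,-72,0],"rot":[0,0,0]},{"xyz":[0,-95,0],"rot":[0,0,0]},{"xyz":[0,-118,0],"rot":[0,0,0]},{"xyz":[0,-141,0],"rot":[0,0,0]},{"xyz":[0,-164,0],"rot":[0,0,0]},{"xyz":[0,-187,0],"rot":[0,0,0]},{"xyz":[0,-207,0],"rot":[0,0,0]},{"xyz":[0,-222,0],"rot":[0,0,0]},{"xyz":[0,-222,0],"rot":[0,0,0]}]'
python3 - <<'E'
from h import *
np.set_printoptions(precision=1,suppress=True)
o=ctrl.get_obs();A=R.from_rotvec(o['orientation']).as_matrix();g=np.array(o['ee_pos'])-19*A[:,2];print('grasp',g,o['qpos'])
ex=np.array([np.cos(YAW),np.sin(YAW),0]);ey=np.array([-ex[1],ex[0],0])
mk=np.array([767,76,110]);print('to go',(mk-g)@ey)
c=cam('wrist');np.save('w6.npy',np.r_[c[2],c[0]['attitude']]);print(proj('wrist',mk,c))
im=ctrl.get_image('wrist');u,v=proj('wrist',mk,c).astype(int)
cv2.imwrite('pics/w6.png',im[:,:,::-1])
cr=im[max(v-80,0):v+70,u-100:u+100];print(u-100,max(v-80,0));cv2.imwrite('pics/w6c.png',cv2.resize(cr[:,:,::-1],None,fx=4,fy=4,interpolation=cv2.INTER_CUBIC))
E
```

```text
t: 14.08
ee_pos: [671.0, 41.8, 249.1]
orientation: [-3.003, -0.076, -0.868]
ft_force: [-7.6, 2.6, 12.9]
width: 43.0
grasp_force: 30.0
grasp [660.8  41.3 265.2] [0.  0.2 1.9 0.  0.4 1.6]
to go 29.753770112941112
[232.1 156. ]
132 75
```

View pics/w6c.png

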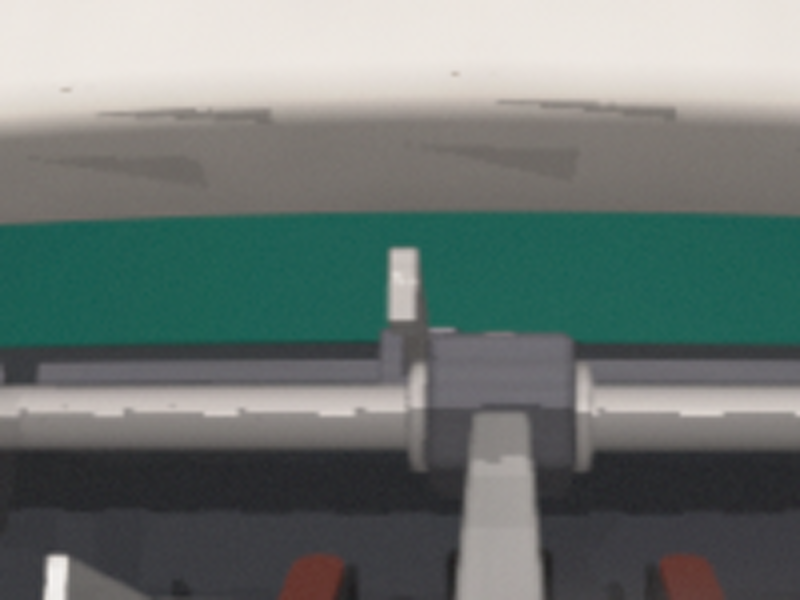

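The finger tip is at crop (403,320) and the collar centre at column 501. The tab isn't clearly visible behind the collar, so I'll use the last picture for a contrast-stretched zoom from wrist and side.

```bash
python3 - <<'E'
from h import *
im=cv2.imread('pics/w6.png')[128:178,222:288]
sd=ctrl.get_image('side')[:,:,::-1];cv2.imwrite('pics/side6.png',sd)
u,v=proj('side',[769,62,110]).astype(int);print('side origin',u-33,v-25)
sc=sd[v-25:v+25,u-33:u+33]
f=lambda a:cv2.resize(cv2.convertScaleAbs(a,alpha=1.5,beta=-20),None,fx=6,fy=12/2,interpolation=cv2.INTER_CUBIC)
cv2.imwrite('pics/z7.png',np.hstack([f(im),f(sc)]))
E
```

```text
side origin 152 190
```

View pics/z7.png

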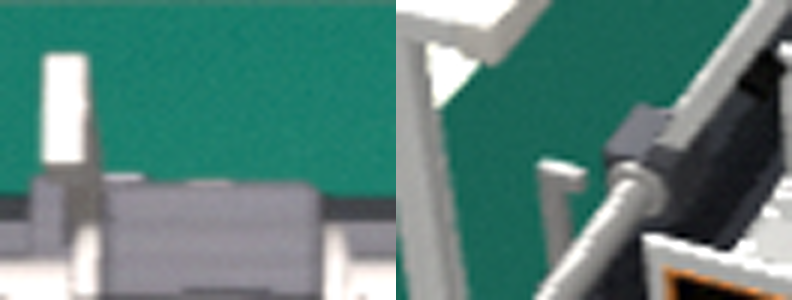

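In the 6x zoom a light strip the finger's width is centred on the collar's back edge (x 185-235), and a second strip sits at x 105-142. The camera rides with the collar, so comparing with the earlier picture w5 shows which one belongs to it.

```bash
python3 - <<'E'
import cv2,numpy as np
for n in('w5','w6'):
    g=cv2.imread(f'pics/{n}.png',0)[154:162,236:278];print(n)
    for i,r in enumerate(g):print(154+i,' '.join(map(str,r)))
E
```

```text
w5
154 74 72 75 71 73 73 70 72 72 71 72 72 72 73 70 73 71 72 72 72 72 74 71 72 73 70 74 73 72 71 73 72 73 75 72 70 73 71 73 72 70 72
155 72 73 73 73 72 71 72 71 72 72 71 71 70 73 73 73 71 68 73 72 72 73 73 74 70 72 72 71 73 74 72 72 71 73 72 71 73 72 74 71 71 74
156 73 72 71 71 70 72 73 73 73 71 72 71 71 71 75 72 72 71 73 71 73 72 73 72 72 72 72 73 74 71 73 70 71 71 70 71 73 69 73 73 73 72
157 73 72 71 73 71 74 71 72 71 73 72 70 72 73 72 72 71 73 75 76 77 77 78 77 76 71 73 70 73 73 73 71 72 71 72 73 73 74 72 72 74 73
158 73 72 72 74 75 73 72 71 72 71 74 72 72 73 71 74 74 74 87 97 96 96 96 97 83 75 74 72 74 74 73 76 75 75 77 73 78 81 77 71 72 71
159 71 74 73 77 86 90 95 94 94 93 95 94 96 95 96 96 96 98 100 101 102 101 102 103 102 100 102 100 101 102 100 100 100 100 99 98 100 112 90 71 68 72
160 71 71 72 83 95 103 107 109 108 108 108 108 108 109 108 107 111 109 109 108 110 108 109 110 110 109 109 110 108 109 109 109 109 111 110 108 106 102 89 77 72 70
161 58 63 74 90 99 107 110 108 110 109 110 109 110 111 110 110 112 110 111 111 111 111 110 110 111 111 109 111 111 110 109 110 110 111 1
[... 487 characters left out ...]
5 86 87 87 88 87 83 81 80 81 82 79 81 80 79 81 81 82 79 79 79 77 78 77
158 86 85 84 95 102 107 106 100 100 93 89 85 86 88 87 89 92 103 111 113 112 114 115 112 102 92 89 91 91 92 92 92 92 91 92 92 88 84 80 76 76 76
159 84 85 85 92 97 98 102 99 101 102 102 102 103 102 103 103 104 105 107 108 109 107 106 108 106 102 104 104 104 105 105 103 102 103 104 103 102 94 87 78 77 77
160 81 87 80 84 101 106 109 109 109 110 110 111 110 110 113 112 110 112 113 110 111 112 112 110 110 110 111 112 111 111 110 111 112 110 111 109 109 103 96 75 63 66
161 82 84 79 83 97 107 110 109 111 110 111 111 110 110 110 112 111 110 112 110 112 112 112 109 110 110 110 113 111 110 112 112 112 111 110 109 110 103 93 72 60 58
```

The centred strip moves with the collar, so it is the tab (columns 254-260, centre 257). The other strip is part of the bracket.

```bash
cat > gap.py <<'E'
from h import *
import sys
def gap(im,c,tabv=158.,fv=(142,153)):
    g=im.astype(float); 
    print('finger cols', [round(float(np.average(np.arange(215,285),weights=np.clip(g[v,215:285].mean(1)-125,0,None)+1e-9)),2) for v in range(*fv)])
if __name__=='__main__':
    w=np.load('w6.npy');c=(ctrl.camera_model('wrist'),R.from_rotvec(w[3:]).as_matrix(),w[:3])
    gap(cv2.imread('pics/w6.png'),c)
    ey=np.array([-np.sin(YAW),np.cos(YAW),0])
    for u,v,z in((232.5,154,110),(232.5,154,106),(257,158,110),(257,158,106),(257,157.5,112)):
        P=plane('wrist',u,v,z,c);print(u,v,z,P.round(1),(P@ey).round(2))
    o=ctrl.get_obs();print(o['ee_pos']@ey)
E
python3 gap.py
```

```text
finger cols [232.22, 232.06, 232.17, 232.37, 232.2, 232.15, 232.09, 232.06, 232.08, 232.07, 232.05]
232.5 154 110 [769.6  75.8 110. ] 40.29
232.5 154 106 [771.2  76.2 106. ] 40.65
257 158 110 [765.8  45.8 110. ] 10.51
257 158 106 [767.3  45.8 106. ] 10.51
257 157.5 112 [765.7  45.8 112. ] 10.51
9.840222007495752
```

```bash
python3 -m inch '[{"xyz":[0,-6,0],"rot":[0,0,0]},{"xyz":[0,-14,0],"rot":[0,0,0]},{"xyz":[0,-22,0],"rot":[0,0,0]},{"xyz":[0,-28,0],"rot":[0,0,0]},{"xyz":[0,-30,0],"rot":[0,0,0]},{"xyz":[0,-30,0],"rot":[0,0,0]},{"xyz":[0,-30,0],"rot":[0,0,0]},{"xyz":[0,-30,0],"rot":[0,0,0]}]'
python3 - <<'E'
from gap import *
im=ctrl.get_image('wrist');gap(im,None)
cv2.imwrite('pics/w8.png',im[:,:,::-1])
g=cv2.cvtColor(im,cv2.COLOR_RGB2GRAY)[152:162,244:272]
for i,r in enumerate(g):print(152+i,' '.join(map(str,r)))
o=ctrl.get_obs();print(o['ee_pos'])
E
```

```text
t: 14.85
ee_pos: [669.6, 69.5, 249.1]
orientation: [-3.004, -0.073, -0.868]
ft_force: [-8.2, -0.1, 13.4]
width: 43.3
grasp_force: 30.0
finger cols [254.8, 254.85, 254.93, 254.87, 254.83, 254.79, 254.79, 254.77, 254.78, 254.77, 254.76]
152 75 76 78 77 75 78 85 124 173 192 193 193 194 189 143 90 78 77 77 79 77 77 76 77 78 78 78 77
153 76 77 74 75 75 78 89 136 179 192 193 194 192 190 144 89 77 77 74 77 77 78 78 78 77 77 77 77
154 75 76 77 76 78 79 89 136 174 187 187 187 189 184 140 88 76 78 77 77 77 78 77 77 80 78 77 79
155 77 76 76 78 77 78 81 102 117 124 124 126 126 124 105 82 78 77 79 77 79 78 77 78 77 77 78 79
156 75 77 83 90 88 90 91 87 89 90 95 95 95 96 93 91 92 92 91 92 90 82 79 76 78 78 80 77
157 80 84 111 126 129 128 126 105 87 91 93 96 96 99 120 134 135 133 134 132 125 102 83 81 81 79 81 82
158 84 89 93 96 99 99 99 94 92 105 111 113 113 115 116 118 110 105 103 103 102 96 91 91 88 91 93 90
159 99 102 102 103 103 103 102 103 103 104 106 108 109 109 106 108 107 106 103 103 105 102 104 104 104 104 103 104
160 110 109 110 111 110 111 111 110 110 111 111 112 112 112 112 111 112 112 109 112 111 111 110 111 111 111 111 110
161 111 111 111 111 110 111 112 113 111 112 113 112 111 112 110 112 110 111 111 112 112 110 111 111 111 110 110 111
[669.61888918  69.53082866 249.12743994]
```

```bash
python3 -m inch '[{"xyz":[0,-1.5,0],"rot":[0,0,0]},{"xyz":[0,-2.7,0],"rot":[0,0,0]},{"xyz":[0,-2.7,0],"rot":[0,0,0]},{"xyz":[0,-2.7,0],"rot":[0,0,0]},{"xyz":[0,-2.7,0],"rot":[0,0,0]},{"xyz":[0,-2.7,0],"rot":[0,0,0]}]'
python3 - <<'E'
from gap import *
im=ctrl.get_image('wrist');gap(im,None)
g=cv2.cvtColor(im,cv2.COLOR_RGB2GRAY)[157:159,244:272]
for i,r in enumerate(g):print(157+i,' '.join(map(str,r)))
# collar edges in row 161
r=cv2.cvtColor(im,cv2.COLOR_RGB2GRAY)[161,232:284];print(' '.join(map(str,r)))
import arc
o=ctrl.get_obs();print(o['ee_pos'],o['qpos'])
E
```

```text
t: 15.4
ee_pos: [669.5, 71.8, 249.1]
orientation: [-3.005, -0.073, -0.868]
ft_force: [-7.5, -2.0, 13.3]
width: 42.9
grasp_force: 30.0
finger cols [256.37, 256.39, 256.21, 256.32, 256.32, 256.34, 256.34, 256.34, 256.34, 256.34, 256.34]
157 79 78 73 82 89 94 95 92 83 81 89 93 97 94 95 95 98 98 99 97 98 92 84 79 81 80 80 80
158 84 86 85 87 93 94 94 95 91 91 105 114 114 114 113 114 105 98 96 100 100 99 92 90 93 91 92 92
57 61 59 59 55 58 59 81 97 106 110 111 111 110 110 111 111 111 113 112 112 111 112 111 112 112 111 111 112 112 110 112 112 111 112 111 112 111 111 111 112 107 98 76 60 58 59 58 58 59 60 60
[669.50774515  71.83818035 249.14847333] [ 0.1038004   0.23942953  1.9102425  -0.07101224  0.43113959  1.68214939]
```

```bash
python3 -m inch '[{"xyz":[0,-0.9,0],"rot":[0,0,0]},{"xyz":[0,-0.9,0],"rot":[0,0,0]},{"xyz":[0,-0.9,0],"rot":[0,0,0]},{"xyz":[0,-0.9,0],"rot":[0,0,0]}]'
python3 - <<'E'
from arc import *
import gap
im=ctrl.get_image('wrist');gap.gap(im,None)
print(' '.join(map(str,cv2.cvtColor(im,cv2.COLOR_RGB2GRAY)[158,250:264])))
arc(np.linspace(1.1,.04,14),np.array([743,76,101.]))
E
```

```text
t: 15.78
ee_pos: [669.5, 72.6, 249.1]
orientation: [-3.005, -0.073, -0.868]
ft_force: [-7.1, -2.7, 13.6]
width: 43.2
grasp_force: 30.0
finger cols [257.01, 257.06, 257.22, 257.35, 257.12, 256.97, 256.97, 256.97, 256.97, 256.96, 256.96]
95 95 94 94 104 113 114 113 115 112 105 98 98 100
1.1 [0.2, 0.0, -0.7] [-0.001, -0.004, 0.002]
1.02 [-14.9, 0.0, -1.4] [-0.001, -0.004, 0.002]
0.94 [-30.0, -0.0, -1.0] [-0.001, -0.004, 0.002]
0.86 [-45.0, -0.0, 0.7] [-0.001, -0.004, 0.002]
0.77 [-59.8, -0.1, 3.6] [-0.001, -0.004, 0.002]
0.69 [-74.3, -0.1, 7.7] [-0.001, -0.004, 0.002]
0.61 [-88.4, -0.1, 13.0] [-0.001, -0.004, 0.002]
0.53 [-102.1, -0.1, 19.4] [-0.001, -0.004, 0.002]
0.45 [-115.1, -0.2, 26.9] [-0.001, -0.004, 0.002]
0.37 [-127.6, -0.2, 35.4] [-0.001, -0.004, 0.002]
0.28 [-139.3, -0.2, 44.9] [-0.001, -0.004, 0.002]
0.2 [-150.2, -0.2, 55.4] [-0.001, -0.004, 0.002]
0.12 [-160.2, -0.2, 66.7] [-0.001, -0.004, 0.002]
0.04 [-169.2, -0.2, 78.7] [-0.001, -0.004, 0.002]
```

```bash
python3 -m inch '[{"xyz":[-7,0,-1],"rot":[0,0,0]},{"xyz":[-14.9,0,-1.4],"rot":[0,0,0]},{"xyz":[-30,0,-1],"rot":[0,0,0]},{"xyz":[-45,0,0.7],"rot":[0,0,0]},{"xyz":[-59.8,0,3.6],"rot":[0,0,0]},{"xyz":[-74.3,0,7.7],"rot":[0,0,0]},{"xyz":[-88.4,0,13],"rot":[0,0,0]},{"xyz":[-102.1,0,19.4],"rot":[0,0,0]},{"xyz":[-115.1,0,26.9],"rot":[0,0,0]},{"xyz":[-127.6,0,35.4],"rot":[0,0,0]},{"xyz":[-127.6,0,35.4],"rot":[0,0,0]},{"xyz":[-127.6,0,35.4],"rot":[0,0,0]}]'
python3 - <<'E'
from arc import *
o=ctrl.get_obs();print(o['qpos'].round(2))
im=ctrl.get_image('wrist');cv2.imwrite('pics/w9.png',im[:,:,::-1])
arc([.37,.31,.25,.19,.13,.07,.03,0,-.02,-.04],np.array([743,76,101.]))
E
```

```text
t: 16.83
ee_pos: [579.1, 68.5, 148.5]
orientation: [-3.007, -0.073, -0.862]
ft_force: [4.7, 0.2, -3.7]
width: 43.2
grasp_force: 30.0
[ 0.12  0.29  2.16 -0.27  0.14  1.9 ]
0.37 [3.0, 0.1, -1.8] [-0.001, 0.0, 0.002]
0.31 [-5.7, 0.0, 5.2] [-0.001, 0.0, 0.002]
0.25 [-13.9, 0.0, 12.6] [-0.001, 0.0, 0.002]
0.19 [-21.7, 0.0, 20.5] [-0.001, 0.0, 0.002]
0.13 [-29.0, 0.0, 28.8] [-0.001, 0.0, 0.002]
0.07 [-35.8, 0.0, 37.6] [-0.001, 0.0, 0.002]
0.03 [-40.0, 0.0, 43.7] [-0.001, 0.0, 0.002]
0 [-43.0, 0.0, 48.4] [-0.001, 0.0, 0.002]
-0.02 [-45.0, 0.0, 51.5] [-0.001, 0.0, 0.002]
-0.04 [-46.8, 0.0, 54.7] [-0.001, 0.0, 0.002]
```

q5 is close to its limit, so I'll ease the lean to 20° while going down; the handle turns between the pads.

```bash
python3 - <<'E'
from arc import *
b=np.array([743,76,101.])
for l,t in((30,.34),(28,.31),(26,.28),(24,.25),(22,.22),(20,.19)):arc([t],b,l)
arc([.13,.07],b,20)
E
```

```text
0.34 [-2.0, 0.0, 1.6] [-0.001, -0.035, 0.002]
0.31 [-7.0, 0.0, 5.1] [-0.001, -0.07, 0.002]
0.28 [-11.8, 0.0, 8.7] [-0.001, -0.104, 0.002]
0.25 [-16.6, 0.0, 12.4] [-0.001, -0.139, 0.002]
0.22 [-21.2, 0.0, 16.2] [-0.001, -0.174, 0.002]
0.19 [-25.7, 0.0, 20.1] [-0.001, -0.209, 0.002]
0.13 [-33.0, 0.0, 28.4] [-0.001, -0.209, 0.002]
0.07 [-39.8, 0.0, 37.2] [-0.001, -0.209, 0.002]
```

```bash
python3 -m inch '[{"xyz":[-2,0,1.6],"rot":[0,-0.035,0]},{"xyz":[-7,0,5.1],"rot":[0,-0.07,0]},{"xyz":[-11.8,0,8.7],"rot":[0,-0.104,0]},{"xyz":[-16.6,0,12.4],"rot":[0,-0.139,0]},{"xyz":[-21.2,0,16.2],"rot":[0,-0.174,0]},{"xyz":[-25.7,0,20.1],"rot":[0,-0.209,0]},{"xyz":[-29.5,0,24.2],"rot":[0,-0.209,0]},{"xyz":[-33,0,28.4],"rot":[0,-0.209,0]},{"xyz":[-36.5,0,33],"rot":[0,-0.209,0]},{"xyz":[-39.8,0,37.2],"rot":[0,-0.209,0]},{"xyz":[-39.8,0,37.2],"rot":[0,-0.209,0]},{"xyz":[-39.8,0,37.2],"rot":[0,-0.209,0]}]'
python3 - <<'E'
from arc import *
o=ctrl.get_obs();print(o['qpos'].round(2));A=R.from_rotvec(o['orientation']).as_matrix();g=o['ee_pos']-19*A[:,2];print(g)
arc([.07,.05,.03,.01,0,-.01,-.02,-.03],np.array([743,76,101.]),20)
E
```

```text
t: 17.88
ee_pos: [564.1, 67.7, 96.1]
orientation: [-3.086, -0.074, -0.541]
ft_force: [-6.2, -0.8, -0.8]
width: 43.1
grasp_force: 30.0
[ 0.11  0.39  2.08 -0.07  0.33  1.7 ]
[557.66921567  67.44981307 114.01517683]
0.07 [0.9, -0.0, 0.4] [-0.0, 0.002, 0.002]
0.05 [-0.5, -0.0, 3.8] [-0.0, 0.002, 0.002]
0.03 [-1.9, -0.0, 7.2] [-0.0, 0.002, 0.002]
0.01 [-3.3, -0.0, 10.7] [-0.0, 0.002, 0.002]
0 [-3.9, -0.0, 12.4] [-0.0, 0.002, 0.002]
-0.01 [-4.5, -0.0, 14.2] [-0.0, 0.002, 0.002]
-0.02 [-5.1, -0.0, 15.9] [-0.0, 0.002, 0.002]
-0.03 [-5.7, -0.0, 17.7] [-0.0, 0.002, 0.002]
```

```bash
python3 -m inch '[{"xyz":[-0.8,0,3.4],"rot":[0,0,0]},{"xyz":[-1.9,0,7],"rot":[0,0,0]},{"xyz":[-2.6,0,9],"rot":[0,0,0]},{"xyz":[-2.6,0,9],"rot":[0,0,0]},{"xyz":[-2.6,0,9],"rot":[0,0,0]}]'
python3 -m inch '[{"xyz":[-0.6,0,1.7],"rot":[0,0,0]},{"xyz":[-0.6,0,1.7],"rot":[0,0,0]},{"xyz":[-0.6,0,1.7],"rot":[0,0,0]}]'
```

```text
t: 18.3
ee_pos: [564.1, 67.7, 87.0]
orientation: [-3.086, -0.074, -0.539]
ft_force: [-8.0, -1.6, -1.1]
width: 43.6
grasp_force: 30.0
t: 18.55
ee_pos: [564.6, 67.8, 86.4]
orientation: [-3.086, -0.074, -0.542]
ft_force: [-14.3, -1.1, 13.7]
width: 43.4
grasp_force: 30.0
```

```bash
python3 -m inch '[{"xyz":[-1,0,-0.4],"rot":[0,0,0]},{"xyz":[-1.9,0,-0.7],"rot":[0,0,0]},{"xyz":[-1.9,0,-0.7],"rot":[0,0,0]},{"xyz":[-1.9,0,-0.7],"rot":[0,0,0]}]'
python3 -m inch '[{"xyz":[-0.2,0,0.5],"rot":[0,0,0]},{"xyz":[-0.2,0,0.5],"rot":[0,0,0]},{"xyz":[-0.2,0,0.5],"rot":[0,0,0]}]'
```

```text
t: 18.88
ee_pos: [564.6, 67.9, 86.5]
orientation: [-3.085, -0.074, -0.547]
ft_force: [-6.2, -1.4, 3.8]
width: 43.6
grasp_force: 30.0
t: 19.13
ee_pos: [564.6, 67.9, 86.5]
orientation: [-3.085, -0.074, -0.547]
ft_force: [-9.5, -1.6, 11.7]
width: 43.6
grasp_force: 30.0
```

```bash
python3 -m inch '[{"xyz":[0,0,0],"rot":[0,0,0]},{"xyz":[0,0,0],"rot":[0,0,0]},{"xyz":[0,0,0],"rot":[0,0,0]},{"xyz":[0,0,0],"rot":[0,0,0]},{"xyz":[0,0,0],"rot":[0,0,0]},{"xyz":[0,0,0],"rot":[0,0,0]},{"xyz":[0,0,-8],"rot":[0,0,0]},{"xyz":[0,0,-25],"rot":[0,0,0]},{"xyz":[0,0,-55],"rot":[0,0,0]},{"xyz":[0,0,-90],"rot":[0,0,0]},{"xyz":[0,0,-120],"rot":[0,0,0]},{"xyz":[0,0,-120],"rot":[0,0,0]}]' 0
python3 - <<'E'
from h import *
np.set_printoptions(precision=1,suppress=True)
c=cam('wrist');im=ctrl.get_image('wrist');cv2.imwrite('pics/wa.png',im[:,:,::-1]);sd=ctrl.get_image('side');cv2.imwrite('pics/sidea.png',sd[:,:,::-1])
np.save('wa.npy',np.r_[c[2],c[0]['attitude']]);print(c[2])
for P in([769,77,110],[743,76,121],[764,77,121],[600,69,107],[558,67,104]):print(P,proj('wrist',P,c))
g=cv2.cvtColor(im,cv2.COLOR_RGB2GRAY)
u,v=proj('wrist',[769,77,110],c).astype(int)
for r in range(v-24,v+26,2):print(r,' '.join(map(str,g[r,u-26:u+28:1])))
print(u-26)
E
```

```text
t: 20.13
ee_pos: [525.0, 66.3, 204.3]
orientation: [-3.082, -0.074, -0.56]
ft_force: [1.6, -0.2, 0.6]
width: 87.7
grasp_force: 0.0
[532.9  65.9 403.3]
[769, 77, 110] [257.1   3.7]
[743, 76, 121] [256.9  15. ]
[764, 77, 121] [256.9   1.3]
[600, 69, 107] [257.  139.1]
[558, 67, 104] [257.  180.5]
-21 36 35 38 32 36 37 36 34 36 34 35 36 34 35 35 36 34 38 33 38 36 35 33 36 36 38 33 35 36 35 38 36 34 37 36 37 37 37 35 36 37 37 36 38 37 37 36 36 36 37 35 36 37 35
-19 35 35 35 37 34 34 32 38 35 35 36 37 33 34 38 38 34 35 35 36 36 37 38 33 34 35 36 36 34 34 37 36 34 35 36 32 35 38 36 36 37 35 36 36 33 35 35 35 37 37 35 32 33 37
-17 34 36 33 34 36 37 35 33 34 35 35 34 35 37 35 35 32 36 33 32 34 34 32 34 33 32 37 37 37 37 35 37 33 38 37 37 34 36 34 39 35 35 35 35 36 37 37 35 35 32 36 36 32 37
-15 35 38 34 36 32 37 35 36 37 35 29 32 33 35 33 36 37 36 36 36 34 33 33 33 35 35 35 36 36 35 35 36 33 32 34 35 35 36 36 35 34 35 36 34 37 33 35 35 37 33 34 38 35 37
-13 34 37 35 35 34 36 32 33 38 34 35 35 34 35 33 37 33 34 33 32 35 33 35 35 33 33 32 34 32 35 34 36 33 33 33 35 35 35 32 31 33 34 31 32 35 3
[... 2874 characters left out ...]
 138 125 85 66 67 69 69 69 70 68 70 70 70 71 71 71 70 71 71 68 70 71 71 70 71 70 70 71 70 71 71 71 69 70 70 72 70 72 67 65 80 154 164 158 133 151 180 182 182
23 183 180 156 121 127 127 112 79 65 67 69 72 72 71 71 70 71 71 72 73 71 71 72 70 72 71 71 70 69 73 71 71 71 72 72 70 71 71 72 71 69 69 72 68 65 71 115 126 125 121 121 137 141 143
25 128 128 117 110 119 120 105 76 66 68 71 71 69 71 70 71 71 72 70 71 71 72 72 71 73 74 71 72 72 72 71 72 70 71 72 74 72 70 71 72 71 72 72 69 64 67 111 120 121 118 110 124 128 130
27 115 114 113 106 111 109 96 71 65 68 67 69 69 71 70 70 70 67 69 69 72 70 71 72 69 70 70 70 69 70 70 71 70 71 71 70 69 72 72 71 71 71 72 69 65 62 102 115 118 114 104 115 114 115
231
```

The collar and finger agree to about 0.4 mm. Last check before handing in: has anything else shifted?

```bash
python3 - <<'E'
from h import *
a=cv2.imread('pics/side0.png',0);b=cv2.imread('pics/sidea.png',0)
for n,(x0,x1,y0,y1) in dict(endplate=(192,226,228,274),flask=(135,170,282,338),yellow=(262,286,210,244),screwdriver=(275,340,250,285),carton=(0,75,320,384)).items():
    t=np.float32(a[y0:y1,x0:x1]);s=np.float32(b[y0:y1,x0:x1])
    print(n,np.round(cv2.phaseCorrelate(t,s),2),np.abs(t-s).mean().round(1))
o=ctrl.get_obs();print(o['t'],o['ft_force'].round(1))
# handle height: wrist + side by darkness at predicted place
for P in([558,67.5,102],[558,67.5,120]):print(proj('side',P).round(1))
u,v=proj('side',[558,67.5,102]).astype(int);print(b[v-10:v+11,u-10:u+11])
E
```

```text
Traceback (most recent call last):
ValueError: setting an array element with a sequence. The requested array has an inhomogeneous shape after 1 dimensions. The detected shape was (2,) + inhomogeneous part.
```

```bash
python3 - <<'E'
from h import *
a=cv2.imread('pics/side0.png',0);b=cv2.imread('pics/sidea.png',0)
for n,(x0,x1,y0,y1) in dict(endplate=(192,226,228,274),flask=(135,170,282,338),yellow=(262,286,210,244),screwdriver=(275,340,250,285),carton=(0,75,320,384)).items():
    t=np.float32(a[y0:y1,x0:x1]);s=np.float32(b[y0:y1,x0:x1])
    print(n,np.round(cv2.phaseCorrelate(t,s)[0],2),np.abs(t-s).mean().round(1))
for P in([558,67.5,102],[558,67.5,120]):print(proj('side',P).round(1))
u,v=proj('side',[558,67.5,102]).astype(int);print(b[v-8:v+9,u-8:u+9])
E
```

```text
endplate [-0.1   0.05] 6.4
flask [ 0.01 -0.01] 0.8
yellow [-0.11 -0.07] 2.3
screwdriver [-0.03  0.  ] 16.0
carton [0.5 0. ] 0.8
[245.4 236.7]
[245.3 232.3]
[[232 230 228 219 150 103  89  43  35  41  45  49  48  48  46  32  25]
 [233 232 233 179  71  97  89  44  37  46  45  42  46  47  37  25  39]
 [232 232 204 118  80 113  90  41  34  35  31  31  36  37  31  23  49]
 [221 226 178  64  77 108  89  41  29  27  31  28  31  30  25  38  58]
 [231 234 212 144  83 100  89  41  28  29  30  32  31  28  31  54  64]
 [232 232 230 228 228 231 190  91  28  31  32  31  29  28  24  51  65]
 [235 233 232 232 233 233 177  62  32  31  27  26  28  25  27  53  63]
 [176 214 233 234 235 199 103  34  32  31  32  27  26  22  41  59  65]
 [128 132 138 156 156 106  40  32  33  28  28  25  25  25  51  63  65]
 [122 122 124 126  98  47  29  32  31  32  30  23  23  41  58  63  64]
 [ 71 107 131 105  57  28  29  29  28  29  25  22  24  51  64  64  65]
 [ 60  66  76  58  22  20  22  26  28  28  23  21  40  56  64  65  64]
 [ 81  72  57  43  15  18  15  13  23  23  20  30  53  65  64  65  63]
 [ 59 102  89  19  17  17  16  17  16  17  18  48  63  64  65  64  65]
 [ 64  59  45  22  14  17  15  15  18  17  30  55  65  64  63  64  64]
 [ 81  67  38  41  28  19  18  15  16  24  51  65  65  65  64  63  65]
 [ 55  41  43  47  49  39  23  15  31  52  63  65  65  64  64  65  63]]
```

```bash
python3 -c "
from workcell import ctrl
print(ctrl.close_job())"
```

```text
the job is handed in; nothing more can be done
None
```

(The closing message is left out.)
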